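# Roll the limb tube onto the red marking line

## Robot

A 7-joint arm with a two-finger parallel gripper is mounted at the origin on the work surface. World frame = base frame: x ahead of the robot, y to its left, z up, the work surface at z = 0. Lengths are in mm, angles in degrees, forces in N, time in s.
With the tool pointing down it reaches from about 425 to 975 mm from the base axis. Payload 16.7 kg.
Tool frame: the origin (TCP) lies at the very end of the fingers, on their centre line; the grasp point (between the pads) lies 19 mm behind it (grip_depth is the distance from the TCP to the grasp point, in mm); z points along the fingers, y is the line along which they close (so a half turn about z gives the same grasp; the last joint's range is limited). The gripper opens to 85 mm and grips with 20 to 120 N. Pads are 22 mm wide; open, the fingers measure 114 mm over their backs; the gripper's body (76 mm by 85 mm) begins 54 mm behind the grasp point. The pads swing forward as they close: fully open they stand 13 mm farther back than shut.
Start: joints at [-80.014, 24.414, 4.234, 92.017, -1.954, 63.644, -3.845], TCP at [214.77, 639.883, 231.302] pointing down, gripper open.
Joint ranges: [-163.25, 163.25], [-28.42, 122.38], [-70.27, 78.77], [12.13, 141.07], [-58.53, 238.53], [9.26, 117.41], [-156.51, 156.51]. Speed limits (degrees/s): [108.29, 108.29, 136.94, 136.94, 172.46, 172.46, 172.46].

## Interface

Orientations are given as [roll, pitch, yaw] about the fixed x, y, z axes, in that order (R = Rz(yaw) Ry(pitch) Rx(roll)).
In Python, from workcell import get_state, snapshot, camera_model, job_done, grip_depth gives the robot as it stands.
- The arm moves only by the tool arm_command, never from a script. Its argument "steps" is a list that holds one entry, the list of rows, each a list of 4 numbers: the shift along the tool's x, y, z in units of 0.25 m (1.0 is 0.25 m), then the turn about the tool's z in units of 180 degrees (1.0 is 180 degrees). In form: [[[tx, ty, tz, twist], ...]]. A call has 1 to 10 rows; each row shifts and turns the commanded pose from where the row before left it, along the tool's axes as they then stand; what a row does not reach is not made up. A row lasts 1/10 s, in which the tool goes at most 50 mm and 8.59 degrees, less where a joint would pass 70% of its speed; a pose out of reach is approached as far as the arm can. A call with a number of a shift or a turn outside -1 to 1 is refused whole. A call with a gripper value outside its range is refused whole. "claw" is the gripper's target within -1 to 1 (shut at 1, half-way at 0, fully open at -1), set as the call begins (left out, the last holds). The fingers move at their own pace and stop on an object; the grip force is fixed at half the most. Time passes only in rows, so rows that do not move let the fingers close. It gives the time, the measured TCP pose, the force, the opening and the grip force at its end, in the units of the state.
- get_state(): the state, without advancing time (a new reading comes with each control period).
- snapshot(name): name is "scene" or "top" or "wrist"; returns the picture (480x640x3 uint8, red, green, blue); there is no depth.
- camera_model(name): a dict with "mtx" (3x3 intrinsics, pixels), "R" (3x3) and "t" (3): a world point X has camera coordinates R X + t; the wrist camera has in their place "mount" (4x4, takes a point from camera to tool coordinates, whose origin is the TCP and whose axes are the flange's). Camera axes: x right, y down, z forward; pixel columns grow to the right and rows downward; lengths in mm; the calibration is good to about 2 mm. The wrist camera is an equidistant fisheye: a pixel r from the principal point sees the ray r / f radians off the axis. A picture is of the moment at which its call begins: read the wrist's pose just before it. camera_model takes no time and is no camera call.
- job_done(): hands the job in; it is judged then, once.
The state is a dict: "t": time; "joints": joint angles; "qd": joint speeds; "effort": joint torques, N m; "position": TCP position; "tcp_rot": TCP orientation; "contact_force": force on the tool from outside, world axes, zero at the start; "moment": the same for the moment, N m; "gripper_width": finger opening in mm; "finger_force": force on a finger pad.
Only numpy, scipy, OpenCV 4.12 (cv2) and the standard library are available. Lean on these libraries where they do the work, as an engineer would, in place of code of your own. Each camera call takes 0.05 s, during which the arm holds its last target. There are 200 camera calls.

## Task

Roll the aluminium tube that lies on the dark marking mat onto the red line: push its top sideways with the fingertips, in several strokes if need be, so that it rolls rather than skids across the mat. Leave it at rest lying along the red line, centred over it and parallel to it, with its ends within the line's ends. Only push it: do not lift or carry it, and leave the other things on the bench where they stand.

Things in the scene. Friction and masses are not known exactly. Their poses are not given: they have to be found in the camera images.
- tube: Aluminium limb tube, 30 mm in diameter, 140 mm long, about 90 g, with dark end bands and a blue ink stripe. It lies on the mat between the two lines, parallel to them within about 3 degrees. Origin at its very centre, 15 mm above the mat; y runs along the tube, x and z turn with it as it rolls (z is up at the start). It rolls easily, grips mat and fingertips, and stops within a few mm after a slow push
- red_line: Red line on the mat, a flat strip 220 mm long and 7 mm wide, not felt by the tube. Origin at its middle on the mat's top face; its y axis runs along the line, z up. Which side of the tube it is on varies; 65 to 115 mm from the tube's start
- yellow_line: Yellow line on the mat, the same size as the red line and parallel to it, on the tube's other side: not the wanted one. Origin and axes as for the red line
- mat: Dark green marking mat fixed to the bench, 300 mm (its x) by 370 mm (its y, parallel to the lines) and 6 mm thick. Origin at the centre of its underside, on the bench top: its top face is 6 mm above the bench
- adapter: Steel and aluminium tube adapter, a round puck 38 mm across and 42 mm high, standing near one end of the mat. Bystander. Origin at the centre of its underside
- spare_tube: Short black carbon tube standing on end, 30 mm across and 75 mm high, near the other end of the mat. Bystander. Origin at the centre of its underside
- file_cup: Steel cup full of files and drivers, 68 mm across, tools up to 210 mm high, off the mat. Bystander. Origin at the centre of its underside
- glue_bottle: Blue plastic bottle with black cap, 56 mm across and 150 mm high, off the mat. Bystander. Origin at the centre of its underside
- socket: Skin-coloured open prosthetic socket standing on its narrow end, 112 mm across at the rim, 140 mm high, off the mat. Bystander. Origin at the centre of its underside
- screwdriver: Screwdriver lying on the bench off the mat. Bystander. Origin on its underside
- wrench: Wrench lying on the bench off the mat. Bystander. Origin on its underside

How it is judged:
By the outcome, as a careful person would: the job done as asked, in the order asked, and still so for the second after the job is handed in, with the robot touching nothing.
It also fails if it takes over 51 s, if anything falls off the work surface, if the arm or the gripper's body presses on something with over 40 N, if the wrist force passes 120 N, or if a joint passes its speed limit or range.

## Working session

There is one attempt and no reset: what is moved stays moved. The work goes in short steps, Python scripts to look and compute and a tool call to move; the robot and the scene stay as the last step left them, time stands still between calls to the robot, and variables do not carry over. Pictures are saved under pics/ and viewed, at most 10 in all, crops included, and the job is handed in when it is done.

Besides the shell and the picture viewer there is one more tool, called after "Request:" by a JSON object that holds its "name" and its "arguments", one argument or row to a line. arm_command: Moves the arm, as the interface text tells. Its arguments: {"type":"object","properties":{"steps":{"type":"array","items":{"type":"array","items":{"type":"array","items":{"type":"number"}}}},"claw":{"type":"number"}},"required":["steps"]}

```bash
mkdir -p pics; python3 - <<'E'
from workcell import *
import cv2
for n in("top","scene"):
    cv2.imwrite(f"pics/{n}0.png",snapshot(n)[:,:,::-1])
s=get_state();print(s['t'],s['position'],s['tcp_rot'],s['gripper_width'],grip_depth() if callable(grip_depth) else grip_depth)
print(camera_model("top"))
E
```

```text
0.1 [214.68130132 639.5473687  230.67748872] [-1.79932239e+02  4.94460941e-03  1.61444705e+02] 85.25741780830869 18.700000000000003
{'mtx': array([[485.61373193,   0.        , 321.89726528],
       [  0.        , 485.61373193, 243.27592398],
       [  0.        ,   0.        ,   1.        ]]), 'R': array([[ 2.77331393e-02, -9.99615212e-01,  5.48552242e-04],
       [-9.89809251e-01, -2.75377531e-02, -1.39711557e-01],
       [ 1.39672903e-01,  3.33167798e-03, -9.90192092e-01]]), 't': array([  -7.83346824,  502.0484738 , 1276.53949959])}
```

View pics/top0.png

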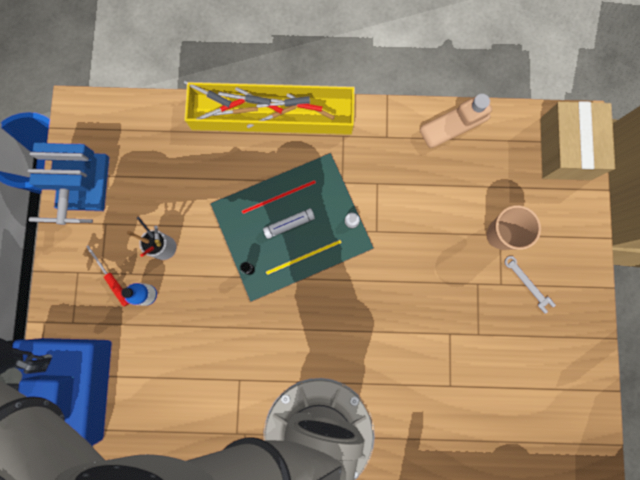

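View pics/scene0.png

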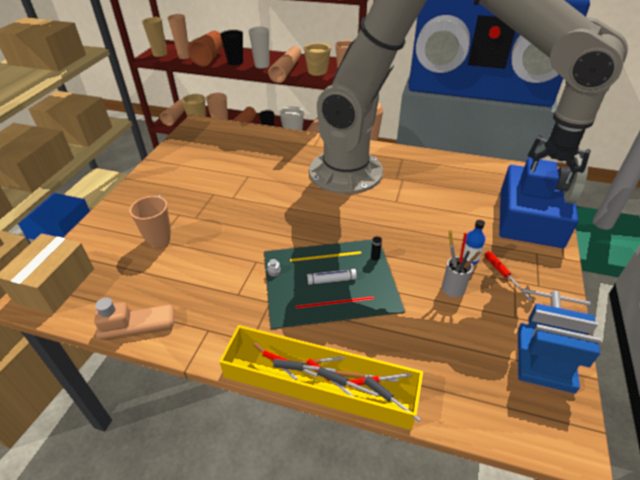

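The top view shows the red line at about (243,212)–(316,182), the tube at (265,232)–(312,213), and the yellow line on the robot's side. I'll enlarge that area.

```bash
cat > h.py <<'E'
from workcell import *
import numpy as np, cv2
def px2w(uv,z,n="top"):
    m=camera_model(n); d=m['R'].T@np.linalg.solve(m['mtx'],np.array([*uv,1.])); c=-m['R'].T@m['t']
    return c+d*(z-c[2])/d[2]
def line(mask):
    v,u=np.nonzero(mask); p=np.c_[u,v].astype(float); c=p.mean(0); a=np.linalg.svd(p-c,full_matrices=False)[2][0]
    s=(p-c)@a; return c+a*(s.min()-.5),c+a*(s.max()+.5),len(p)
def red(im):
    r,g,b=[im[:,:,i].astype(int) for i in range(3)]
    m=(r>110)&(g<80)&(b<80); k=np.zeros_like(m); k[170:222,235:325]=1
    return m&k
E
python3 - <<'E'
from h import *
im=snapshot("top")
c=im[165:285,230:370]
cv2.imwrite("pics/c1.png",cv2.resize(c[:,:,::-1],None,fx=5,fy=5,interpolation=cv2.INTER_CUBIC))
a,b,n=line(red(im)); print(a,b,n)
A,B=px2w(a,6),px2w(b,6);print(A,B,np.linalg.norm(A-B))
E
```

```text
[315.48819026 180.87099687] [241.82738393 211.87867076] 277
[682.91831657  29.14988604   6.        ] [588.33701586 231.75323192   6.        ] 223.59279550781943
```

View pics/c1.png

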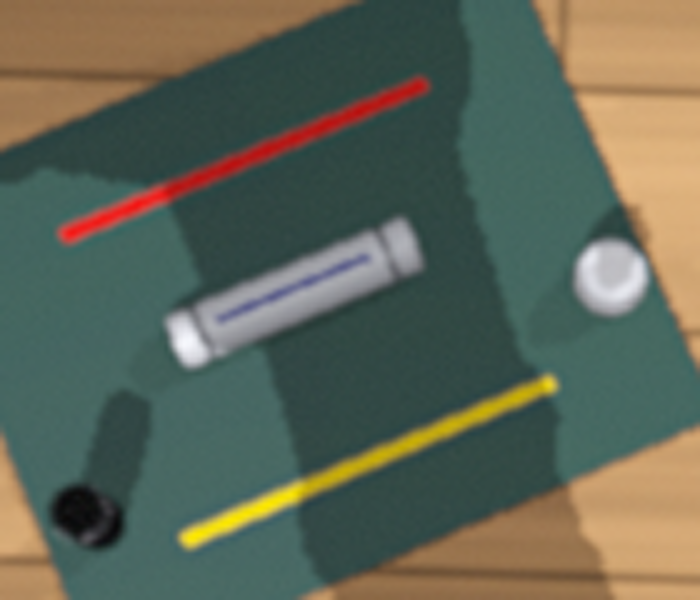

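```bash
python3 - <<'E'
from h import *
f=lambda u,v:(230+(u+.5)/5-.5,165+(v+.5)/5-.5)
P=lambda u,v,z:px2w(f(u,v),z).round(1)
for n,p,q,z in(("red",(62,236),(428,84),6),("yel",(182,541),(555,382),6),("tube",(178,343),(413,243),21)):
    a,b=P(*p,z),P(*q,z);d=a-b;print(n,a,b,(a+b)/2,np.linalg.norm(d),np.degrees(np.arctan2(d[1],d[0])))
for n,uv,z in(("cup",(160,245),0),("cuptop",(148,225),210),("bottle",(140,294),0),("adapter",(352,220),48),("spare",(247,268),81)):print(n,px2w(uv,z).round())
s=get_state();print(s['position'])
E
```

```text
red [588.6 231.3   6. ] [681.4  29.9   6. ] [635.  130.6   6. ] 221.7516629024459 114.73904874399112
yel [420.3 157.    6. ] [514.  -45.3   6. ] [467.15  55.85   6.  ] 222.94613699277232 114.85232226830351
tube [527.6 162.2  21. ] [587.   35.2  21. ] [557.3  98.7  21. ] 140.20470748159633 115.06626935308236
cup [490. 455.   0.]
cuptop [509. 415. 210.]
bottle [353. 499.   0.]
adapter [566. -73.  48.]
spare [426. 198.  81.]
[214.70843381 639.61503894 230.78214089]
```

Request:
{"name": "arm_command", "arguments": {
  "steps": [
    [[0, 0, -0.1, 0.0475], [0, 0, -0.1, 0.0475], [0, 0, -0.1, 0.0475], [0, 0, 0, 0.0475], [0, 0, 0, 0.0475], [0, 0, 0, 0.0475], [0, 0, 0, 0.0475], [0, 0, 0, 0.0475], [0, 0, 0, 0.0475], [0, 0, 0, 0.0475]]
  ],
  "claw": -0.4
}}

```text
t: 1.15
position: [214.7, 639.7, 306.0]
tcp_rot: [-180.0, 0.0, 75.6]
contact_force: [-0.0, -0.0, 0.6]
gripper_width: 59.8
finger_force: 0.0
```

Request:
{"name": "arm_command", "arguments": {
  "steps": [
    [[0, 0, 0, 0.047], [0, 0, 0, 0.047], [0, 0, 0, 0.047], [0, 0, 0, 0.047], [0, 0, 0, 0.047], [0, 0, 0, 0.047], [0.02, 0.16, 0, 0], [0.02, 0.16, 0, 0], [0.02, 0.16, 0, 0], [0.02, 0.16, 0, 0]]
  ]
}}

```text
t: 2.15
position: [301.5, 502.1, 306.1]
tcp_rot: [180.0, 0.0, 25.2]
contact_force: [0.4, 0.2, 0.1]
gripper_width: 60.0
finger_force: 0.0
```

Request:
{"name": "arm_command", "arguments": {
  "steps": [
    [[0.02, 0.16, 0, 0], [0.02, 0.16, 0, 0], [0.02, 0.16, 0, 0], [0.02, 0.16, 0, 0], [0.02, 0.16, 0, 0], [0.02, 0.16, 0, 0], [0.02, 0.16, 0.05, 0], [0.02, 0.16, 0.1, 0], [0.02, 0.16, 0.15, 0], [0.02, 0.16, 0.15, 0]]
  ]
}}

```text
t: 3.15
position: [513.1, 168.0, 199.9]
tcp_rot: [-180.0, -0.1, 25.2]
contact_force: [1.0, 1.2, 0.0]
gripper_width: 59.9
finger_force: 0.0
```

Request:
{"name": "arm_command", "arguments": {
  "steps": [
    [[0, 0.1, 0.1, 0.002], [0, 0.1, 0.1, 0], [0, 0.08, 0.1, 0], [0, 0.04, 0.08, 0], [0, 0, 0.06, 0], [0, 0, 0.04, 0], [0, 0, 0, 0]]
  ]
}}

```text
t: 3.85
position: [545.4, 97.4, 79.8]
tcp_rot: [-180.0, 0.1, 24.9]
contact_force: [-0.1, -0.1, 0.4]
gripper_width: 60.0
finger_force: 0.0
```

```bash
python3 - <<'E'
from h import *
s=get_state();print(s['position'],s['tcp_rot'],s['contact_force'],camera_model('wrist'))
im=snapshot("wrist");cv2.imwrite("pics/w1.png",im[:,:,::-1])
E
```

```text
[545.4373307   97.37439929  79.78769611] [-1.79982292e+02  9.08394076e-02  2.48797414e+01] [-0.07061031 -0.08886611  0.41129307] {'mtx': array([[371.64829954,   0.        , 322.0447542 ],
       [  0.        , 371.64829954, 234.30776868],
       [  0.        ,   0.        ,   1.        ]]), 'mount': array([[-1.14134094e-03, -9.48286456e-01, -3.17413759e-01,
         8.34401149e+01],
       [ 9.99999303e-01, -9.86143621e-04, -6.49604799e-04,
        -4.61403330e-01],
       [ 3.02995879e-04, -3.17414279e-01,  9.48286921e-01,
        -1.41875352e+02],
       [ 0.00000000e+00,  0.00000000e+00,  0.00000000e+00,
         1.00000000e+00]])}
```

View pics/w1.png

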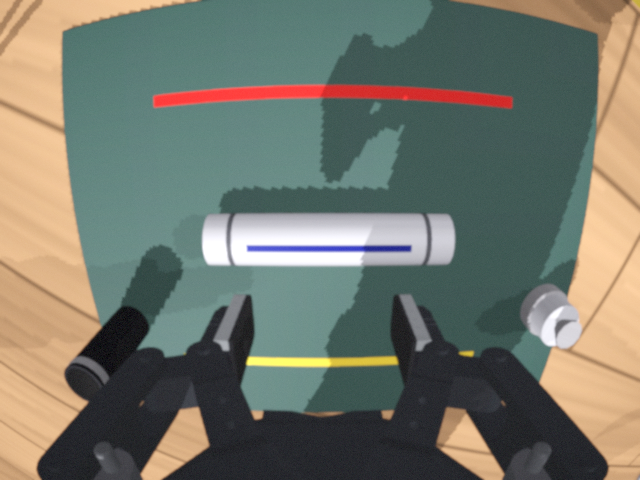

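Wrist view: tube axis along row ~239 (columns 203–455), red line from (153,102) to (513,102), and the fingertips behind the tube on the tool's -x side.

```bash
cat >> h.py <<'E'
from scipy.spatial.transform import Rotation as Ro
def wp(uv,z,s):
    m=camera_model("wrist");K=m['mtx'];d=np.array([uv[0]-K[0,2],uv[1]-K[1,2]]);r=np.hypot(*d);th=r/K[0,0]
    ray=np.array([*(d/r*np.sin(th)),np.cos(th)]);M=m['mount'];R=Ro.from_euler('xyz',s['tcp_rot'],degrees=True).as_matrix()
    o=R@M[:3,3]+s['position'];ray=R@M[:3,:3]@ray
    return o+ray*(z-o[2])/ray[2]
def rep(s,r0,r1,t0,t1):
    A,B=wp(r0,6,s),wp(r1,6,s);C,D=wp(t0,21,s),wp(t1,21,s)
    u=(B-A)[:2];L=np.hypot(*u);u/=L;n=np.array([-u[1],u[0]]);n*=1 if n[0]>0 else -1
    v=(D-C)[:2];m=(C+D)[:2]/2-(A+B)[:2]/2
    x=np.r_[n,0]@Ro.from_euler('xyz',s['tcp_rot'],degrees=True).as_matrix()[:,0]
    print("red len %.1f tube len %.1f | across %.1f along %.1f | tube-red angle %.2f | push dir %.2f"%(L,np.hypot(*v),m@n,m@u,np.degrees(np.arctan2(u[0]*v[1]-u[1]*v[0],u@v)),np.degrees(np.arctan2(n[1],n[0]))))
    print("tube mid",((C+D)/2).round(1),"tcp ahead of tube %.1f"%((s['position'][:2]-(C+D)[:2]/2)@n),"lateral(y tool) %.1f"%((s['position'][:2]-(C+D)[:2]/2)@u))
E
python3 - <<'E'
from h import *
s=get_state();rep(s,(153,102),(513,102.5),(203,239.5),(455,239.5))
E
```

```text
red len 222.3 tube len 150.7 | across -84.2 along -3.9 | tube-red angle -0.36 | push dir 25.18
tube mid [559.1  99.2  21. ] tcp ahead of tube -12.7 lateral(y tool) -3.9
```

Request:
{"name": "arm_command", "arguments": {
  "steps": [
    [[0.012, 0, 0.06, 0], [0.012, 0, 0.06, 0], [0, 0, 0.03, 0], [0, 0, 0.008, 0], [0, 0, 0.008, 0], [0, 0, 0.008, 0], [0, 0, 0, 0]]
  ]
}}

```text
t: 4.6
position: [551.6, 99.1, 37.3]
tcp_rot: [-180.0, -0.0, 24.8]
contact_force: [-0.0, -0.1, 0.8]
gripper_width: 60.2
finger_force: 0.0
```

Request:
{"name": "arm_command", "arguments": {
  "steps": [
    [[0, 0, 0.006, 0], [0, 0, 0.006, 0], [0, 0, 0, 0]]
  ]
}}

```text
t: 4.9
position: [551.6, 99.2, 34.1]
tcp_rot: [-180.0, 0.0, 24.8]
contact_force: [-0.6, -0.8, -0.4]
gripper_width: 59.8
finger_force: 0.0
```

Request:
{"name": "arm_command", "arguments": {
  "steps": [
    [[0, 0, 0.006, 0], [0, 0, 0.006, 0], [0, 0, 0, 0]]
  ]
}}

```text
t: 5.2
position: [551.7, 99.1, 31.1]
tcp_rot: [180.0, 0.0, 24.8]
contact_force: [-0.0, 0.3, 0.2]
gripper_width: 59.9
finger_force: 0.0
```

Request:
{"name": "arm_command", "arguments": {
  "steps": [
    [[0, 0, 0.006, 0], [0, 0, 0, 0]]
  ]
}}

```text
t: 5.4
position: [552.9, 99.7, 30.7]
tcp_rot: [-180.0, -0.1, 24.8]
contact_force: [-0.9, 2.8, 16.1]
gripper_width: 59.7
finger_force: 8.1
```

Request:
{"name": "arm_command", "arguments": {
  "steps": [
    [[0, 0, 0.006, 0], [0, 0, 0, 0]]
  ]
}}

```text
t: 5.6
position: [554.3, 100.3, 30.4]
tcp_rot: [-180.0, -0.3, 24.8]
contact_force: [-2.3, 4.3, 35.8]
gripper_width: 59.8
finger_force: 18.0
```

Request:
{"name": "arm_command", "arguments": {
  "steps": [
    [[0, 0, -0.006, 0], [0.01, 0, 0, 0], [0.016, 0, 0, 0], [0.016, 0, 0, 0], [0.016, 0, 0, 0], [0.016, 0, 0, 0], [0.01, 0, 0, 0], [0, 0, 0, 0]]
  ]
}}

```text
t: 6.4
position: [572.2, 108.6, 30.7]
tcp_rot: [-180.0, -0.1, 24.8]
contact_force: [-0.2, 2.5, 17.1]
gripper_width: 59.6
finger_force: 8.4
```

```bash
python3 - <<'E'
from h import *
s=get_state();print(s['position'],s['contact_force'])
im=snapshot("wrist");cv2.imwrite("pics/w2.png",im[:,:,::-1])
E
```

```text
[572.15087327 108.57644636  30.73535547] [-0.21194417  2.53476363 17.10932343]
```

View pics/w2.png

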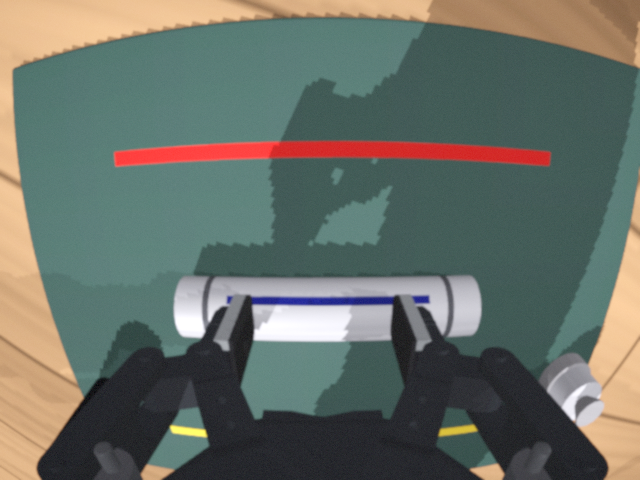

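The fingertips sit on the tube and the stripe has turned forward (row 300, axis at row ~308). The red line runs from (115,158) to (551,158). The tube rolls.

```bash
python3 - <<'E'
from h import *
s=get_state();rep(s,(115,158.5),(551,158.5),(175,307.5),(481,307))
E
```

```text
red len 220.6 tube len 152.4 | across -73.7 along -4.0 | tube-red angle -0.30 | push dir 25.04
tube mid [568.1 103.7  21. ] tcp ahead of tube 5.6 lateral(y tool) -2.7
```

Request:
{"name": "arm_command", "arguments": {
  "steps": [
    [[0.012, 0, 0, 0], [0.016, 0, 0, 0], [0.016, 0, 0, 0], [0.012, 0, 0, 0], [0.006, 0, 0, 0], [0, 0, 0, 0]]
  ]
}}

```text
t: 7.05
position: [585.0, 114.6, 29.8]
tcp_rot: [180.0, -0.0, 24.8]
contact_force: [1.2, 1.1, 3.9]
gripper_width: 59.7
finger_force: 2.5
```

Request:
{"name": "arm_command", "arguments": {
  "steps": [
    [[0, 0, -0.03, 0], [0, 0, -0.03, 0], [-0.04, 0, 0, 0], [-0.04, 0, 0, 0], [0, 0, 0, 0], [0, 0, 0, 0]]
  ]
}}

```text
t: 7.65
position: [566.2, 106.1, 44.7]
tcp_rot: [-180.0, 0.0, 24.8]
contact_force: [0.6, 0.4, 0.2]
gripper_width: 60.1
finger_force: 0.0
```

```bash
cat >> h.py <<'E'
def look(s,im):
    # red line ends and tube silhouette by colour, wrist view
    r,g,b=[im[:,:,i].astype(int) for i in range(3)]
    k,L,st,_=cv2.connectedComponentsWithStats(((r>120)&(g<80)&(b<80)).astype(np.uint8)); i=1+np.argmax(st[1:,4]); a0,a1,_=line(L==i)
    m=((abs(r-g)<30)&(r>110)&(b>r-15)).astype(np.uint8); m=cv2.morphologyEx(m,cv2.MORPH_OPEN,np.ones((5,5),np.uint8))
    k,L,st,_=cv2.connectedComponentsWithStats(m); c=[j for j in range(1,k) if st[j,2]>80]
    print([a0.round(),a1.round()],[st[j].tolist() for j in c])
E
python3 - <<'E'
from h import *
s=get_state();print(s['position'],s['contact_force'])
im=snapshot("wrist");cv2.imwrite("pics/w3.png",im[:,:,::-1]);look(s,im)
E
```

```text
[566.22421955 106.06099003  44.70113988] [0.55295088 0.39358341 0.22864515]
[array([128., 136.]), array([538., 136.])] [[179, 242, 265, 109, 15955]]
```

View pics/w3.png

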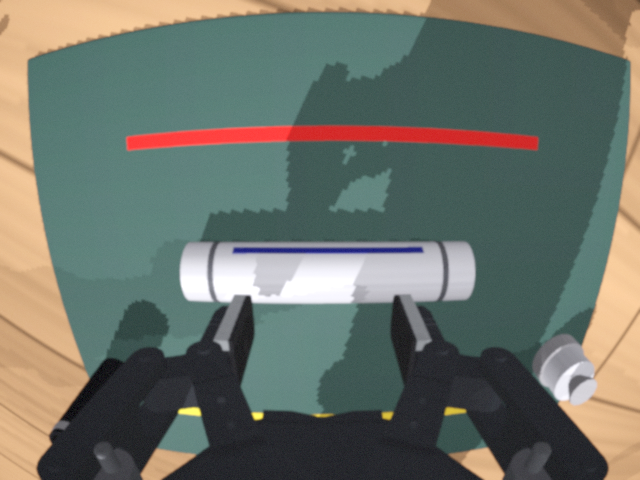

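Tube axis is at row ~271.5 (columns 180–475), and the red line runs from (127,143) to (539,143). The stripe has rolled to the front edge.

```bash
python3 - <<'E'
from h import *
s=get_state();rep(s,(127,143.5),(539,143.5),(180,271.5),(475,271))
E
```

```text
red len 221.0 tube len 152.3 | across -66.4 along -4.4 | tube-red angle -0.27 | push dir 25.09
tube mid [574.8 107.2  21. ] tcp ahead of tube -7.9 lateral(y tool) -2.5
```

Request:
{"name": "arm_command", "arguments": {
  "steps": [
    [[0, 0, 0.04, 0], [0, 0, 0.014, 0], [0, 0, 0.006, 0], [0.008, 0, 0, 0], [0.02, 0, 0, 0], [0.028, 0, 0, 0], [0.028, 0, 0, 0], [0.028, 0, 0, 0], [0.02, 0, 0, 0], [0.012, 0, 0, 0]]
  ]
}}

```text
t: 8.7
position: [600.5, 122.0, 29.8]
tcp_rot: [-180.0, -0.1, 24.9]
contact_force: [0.2, 3.0, 8.6]
gripper_width: 60.1
finger_force: 4.4
```

Request:
{"name": "arm_command", "arguments": {
  "steps": [
    [[0.004, 0, 0, 0], [0, 0, 0, 0], [0, 0, -0.03, 0], [0, 0, -0.03, 0], [-0.04, 0, 0, 0], [-0.04, 0, 0, 0], [0, 0, 0, 0], [0, 0, 0, 0]]
  ]
}}

```text
t: 9.5
position: [581.6, 113.1, 44.7]
tcp_rot: [-180.0, 0.0, 24.8]
contact_force: [0.4, 0.1, 0.6]
gripper_width: 59.9
finger_force: 0.0
```

```bash
python3 - <<'E'
from h import *
s=get_state();print(s['position'],s['contact_force'])
im=snapshot("wrist");cv2.imwrite("pics/w4.png",im[:,:,::-1]);look(s,im)
E
```

```text
[581.63712316 113.12400502  44.6624468 ] [0.44282814 0.08148766 0.61947281]
[array([129., 169.]), array([536., 169.])] [[178, 239, 267, 112, 17022]]
```

View pics/w4.png

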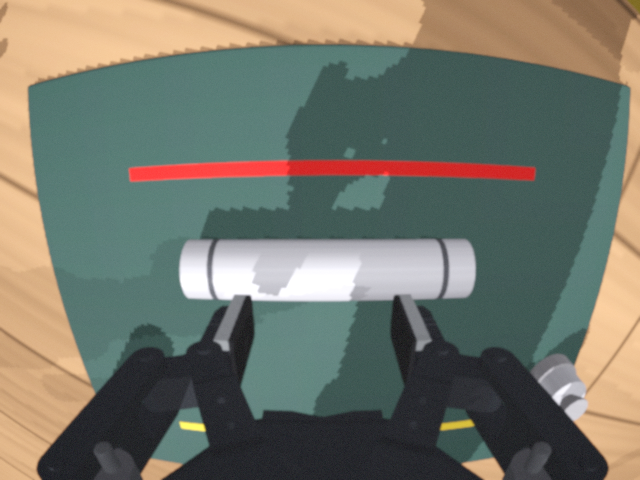

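The tube axis is at row ~269.5 (columns 179–475), and the red line runs from (129,174.5) to (536,174).

```bash
python3 - <<'E'
from h import *
s=get_state();rep(s,(129,174.5),(536,174),(180,269.5),(475,269))
E
```

```text
red len 221.3 tube len 151.9 | across -48.4 along -4.0 | tube-red angle -0.22 | push dir 25.04
tube mid [591.2 114.8  21. ] tcp ahead of tube -9.0 lateral(y tool) -2.5
```

Request:
{"name": "arm_command", "arguments": {
  "steps": [
    [[0, 0, 0.04, 0], [0, 0, 0.014, 0], [0, 0, 0.006, 0], [0.008, 0, 0, 0], [0.02, 0, 0, 0], [0.028, 0, 0, 0], [0.028, 0, 0, 0], [0.028, 0, 0, 0], [0.02, 0, 0, 0], [0.012, 0, 0, 0]]
  ]
}}

```text
t: 10.55
position: [616.1, 129.2, 30.1]
tcp_rot: [-180.0, -0.1, 24.9]
contact_force: [0.0, 3.0, 11.0]
gripper_width: 59.6
finger_force: 6.0
```

Request:
{"name": "arm_command", "arguments": {
  "steps": [
    [[0.004, 0, 0, 0], [0, 0, 0, 0], [0, 0, -0.03, 0], [0, 0, -0.03, 0], [-0.04, 0, 0, 0], [-0.04, 0, 0, 0], [0, 0, 0, 0], [0, 0, 0, 0]]
  ]
}}

```text
t: 11.35
position: [597.0, 120.3, 44.6]
tcp_rot: [-180.0, 0.0, 24.8]
contact_force: [0.3, -0.4, -0.3]
gripper_width: 59.7
finger_force: 0.0
```

```bash
python3 - <<'E'
from h import *
s=get_state();print(s['position'],s['contact_force'])
im=snapshot("wrist");look(s,im)
E
```

```text
[597.01782487 120.31643418  44.61612684] [ 0.30015325 -0.38748437 -0.27086491]
[array([133., 203.]), array([532., 201.])] [[178, 236, 267, 115, 17280]]
```

Request:
{"name": "arm_command", "arguments": {
  "steps": [
    [[0.008, 0, 0.04, 0], [0, 0, 0.014, 0], [0, 0, 0.006, 0], [0.008, 0, 0, 0], [0.02, 0, 0, 0], [0.028, 0, 0, 0], [0.028, 0, 0, 0], [0.028, 0, 0, 0], [0.02, 0, 0, 0], [0.008, 0, 0, 0]]
  ]
}}

```text
t: 12.4
position: [632.5, 136.9, 30.1]
tcp_rot: [-180.0, -0.1, 24.9]
contact_force: [-0.6, 2.7, 13.0]
gripper_width: 59.3
finger_force: 6.3
```

Request:
{"name": "arm_command", "arguments": {
  "steps": [
    [[0.004, 0, 0, 0], [0, 0, 0, 0], [0, 0, -0.03, 0], [0, 0, -0.03, 0], [-0.04, 0, 0, 0], [-0.04, 0, 0, 0], [0, 0, 0, 0], [0, 0, 0, 0]]
  ]
}}

```text
t: 13.2
position: [613.4, 127.9, 44.6]
tcp_rot: [-180.0, 0.0, 24.8]
contact_force: [0.6, -0.1, 0.2]
gripper_width: 59.5
finger_force: 0.0
```

```bash
python3 - <<'E'
from h import *
s=get_state();print(s['position'],s['contact_force'])
im=snapshot("wrist");look(s,im);cv2.imwrite("pics/w5.png",im[:,:,::-1])
E
```

```text
[613.37755733 127.86811284  44.63495022] [ 0.59433662 -0.07156917  0.1880931 ]
[array([197., 231.]), array([527., 233.])] [[178, 237, 267, 114, 16958]]
```

View pics/w5.png

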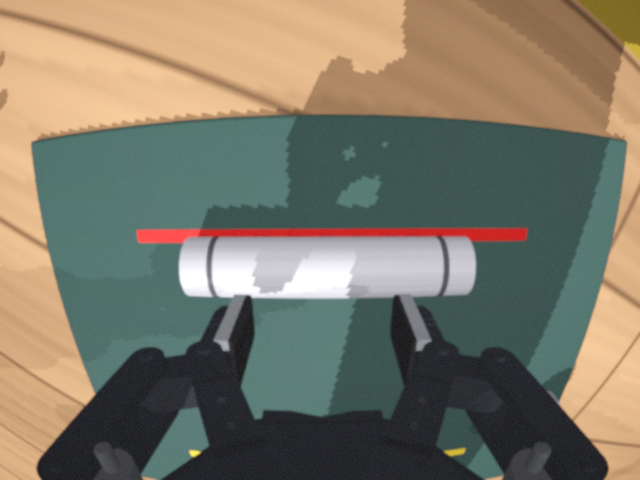

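The tube axis is at row ~266.5 (columns 180–475), with the red line from (137,236.5) to (527,234.5) just ahead of it.

```bash
python3 - <<'E'
from h import *
s=get_state();rep(s,(137,236.5),(527,234.5),(180,266.8),(475,266.3))
E
```

```text
red len 220.9 tube len 151.4 | across -11.7 along -3.6 | tube-red angle -0.25 | push dir 25.08
tube mid [624.4 130.2  21. ] tcp ahead of tube -10.6 lateral(y tool) -2.5
```

Request:
{"name": "arm_command", "arguments": {
  "steps": [
    [[0.016, 0, 0.04, 0], [0, 0, 0.014, 0], [0, 0, 0.006, 0], [0.008, 0, 0, 0], [0.018, 0, 0, 0], [0.02, 0, 0, 0], [0.02, 0, 0, 0], [0.014, 0, 0, 0], [0.006, 0, 0, 0], [0.004, 0, 0, 0]]
  ]
}}

```text
t: 14.25
position: [639.4, 140.1, 30.6]
tcp_rot: [-180.0, -0.2, 24.9]
contact_force: [-2.8, 3.4, 20.7]
gripper_width: 59.7
finger_force: 10.1
```

Request:
{"name": "arm_command", "arguments": {
  "steps": [
    [[0, 0, 0, 0], [0, 0, 0, 0], [0, 0, -0.01, 0], [0, 0, -0.04, 0], [-0.04, 0, -0.04, 0], [-0.08, 0, -0.04, 0], [-0.08, 0, 0, 0], [0, 0, 0, 0], [0, 0, 0, 0]]
  ]
}}

```text
t: 15.15
position: [592.2, 118.0, 62.8]
tcp_rot: [-180.0, -0.0, 24.8]
contact_force: [-0.2, 0.5, 0.3]
gripper_width: 59.5
finger_force: 0.0
```

```bash
python3 - <<'E'
from h import *
s=get_state();print(s['position'],s['contact_force'])
im=snapshot("wrist");look(s,im);cv2.imwrite("pics/w6.png",im[:,:,::-1])
t=snapshot("top")[165:235,220:340];cv2.imwrite("pics/t6.png",cv2.resize(t[:,:,::-1],None,fx=6,fy=6,interpolation=cv2.INTER_CUBIC))
E
```

```text
[592.23308809 118.02078603  62.75177336] [-0.15406897  0.49374865  0.25941828]
[array([470., 185.]), array([518., 188.])] [[183, 159, 258, 63, 13787]]
```

View pics/w6.png

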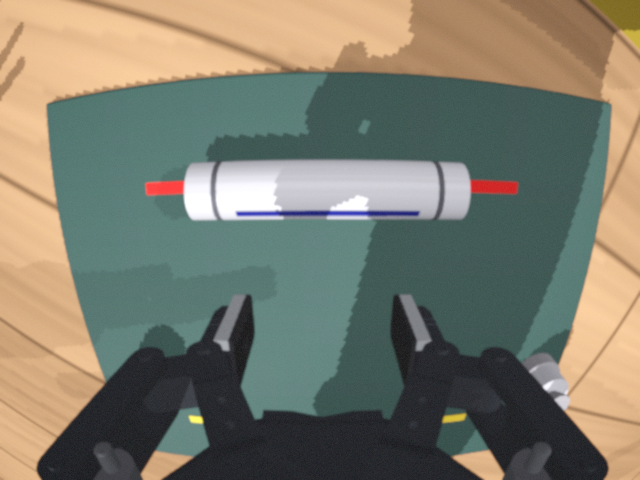

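The tube now covers the line. Its ends are centred near (184,191.5) and (470,190.5), and the red ends show at (145.5,189) and (518,187.5).

```bash
python3 - <<'E'
from h import *
s=get_state()
rep(s,(145.5,189),(518,187.5),(184,191.5),(470,190.8))
# silhouette prediction when exactly centred: columns of the tube, edges measured at several columns
im=cv2.imread("pics/w6.png").astype(int)
for c in(200,250,300,350,400,455):
    col=im[:,c]; m=(abs(col[:,2]-col[:,1])<25)&(col[:,2]>95); r=np.nonzero(m[140:240])[0]+140
    e=[wp((c,x),21,s) for x in(r.min()-.5,r.max()+.5)]
    # bisecting ray via angle mean
    p=wp((c,(r.min()+r.max())/2),21,s); print(c,r.min(),r.max(),"across",round(float((p[:2]-(wp((145.5,189),6,s)+wp((518,187.5),6,s))[:2]/2)@np.array([.9058,.4237])),2))
E
```

```text
red len 220.6 tube len 151.1 | across 0.3 along -3.9 | tube-red angle -0.17 | push dir 25.16
tube mid [635.7 135.7  21. ] tcp ahead of tube -46.1 lateral(y tool) -2.6
200 162 220 across 0.4
250 160 220 across 0.24
300 159 219 across 0.37
350 159 219 across 0.26
400 160 219 across 0.18
455 162 219 across 0.18
```

View pics/t6.png

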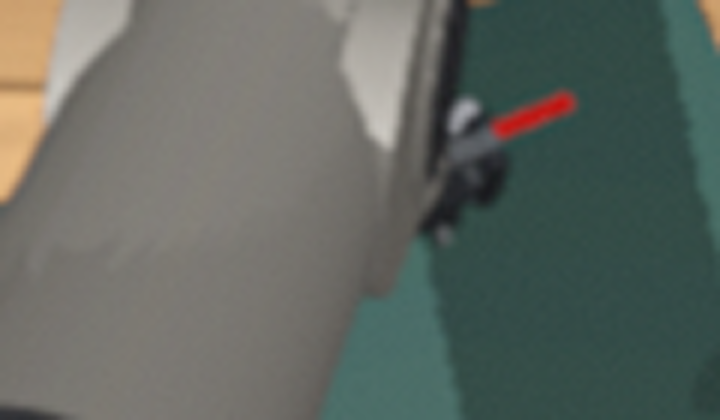

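The top view is blocked by the arm, but the wrist view puts the tube 0.3 mm off the line and 0.2° off parallel. I'll back away, check that it is at rest, and hand in.

Request:
{"name": "arm_command", "arguments": {
  "steps": [
    [[0, 0, -0.06, 0], [0, 0, -0.06, 0], [0, 0, 0, 0], [0, 0, 0, 0], [0, 0, 0, 0], [0, 0, 0, 0], [0, 0, 0, 0], [0, 0, 0, 0]]
  ]
}}

```text
t: 16.05
position: [592.3, 117.9, 92.0]
tcp_rot: [180.0, 0.0, 24.8]
contact_force: [0.1, -0.2, -0.0]
gripper_width: 59.8
finger_force: 0.0
```

```bash
python3 - <<'E'
from h import *
print(get_state()['t'],job_done())
E
```

```text
the job is handed in; nothing more can be done
16.05 None
```

I rolled the tube onto the red line in five top strokes and handed the job in at 16 s; the last wrist view showed it about 0.3 mm off centre, 0.2° off parallel and within the line's ends, but I took no later picture to confirm it was at rest.

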